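Set a blank feed selector by its clicks and switch the remote on

ROBOT

A 7-joint arm with a two-finger parallel gripper is mounted at the origin on a cart in front of the work surface, level with it; the furniture and walls round the work are solid. World frame = base frame: x ahead of the robot, y to its left, z up, the work surface at z = 0. Lengths are in m, angles in degrees, forces in N, time in s.
With the tool pointing down it reaches from about 0.425 to 0.875 m from the base axis. Payload 4.7 kg.
Tool frame: the origin (TCP) lies at the very end of the fingers, on their centre line; the grasp point (between the pads) lies 19 mm behind it; z points along the fingers, y is the line along which they close (so a half turn about z gives the same grasp; the last joint's range is limited). The gripper opens to 87 mm and grips with 3 to 60 N. Pads are 19 mm wide; open, the fingers measure 117 mm over their backs; the gripper's body (75 mm by 190 mm) begins 51 mm behind the grasp point.
Start: joints at [-72.359, 18.392, -4.016, 83.108, 1.295, 78.541, -3.26], TCP at [0.188, 0.622, 0.223] pointing down, gripper open.
Joint ranges: [-163.93, 163.93], [-17.29, 119.83], [-79.2, 71.16], [3.27, 140.29], [-89.18, 269.18], [5.43, 117.66], [-154.24, 154.24]. Speed limits (degrees/s): [147.25, 147.25, 180, 180, 180, 180, 180].

INTERFACE

Orientations are given as [roll, pitch, yaw] about the fixed x, y, z axes, in that order (R = Rz(yaw) Ry(pitch) Rx(roll)).
In Python, from cell import get_obs, eyes, env gives the robot as it stands.
- The arm moves only by the tool servo_tool, never from a script. Its argument "series" is a list that holds one entry, the list of rows, each a list of 7 numbers: the shift along the tool's x, y, z in units of 300 mm (1.0 is 300 mm), then the turn, a rotation vector about the tool's x, y, z in units of pi rad (1.0 is pi rad), then the opening, from 0 (shut) to 1 (fully open). In form: [[[tx, ty, tz, wx, wy, wz, gripper], ...]]. A call has 1 to 12 rows; each row is the pose to reach, as a shift and turn from the pose commanded when the call began, along the tool's axes at that moment, turning the shorter way round; what a row does not reach only later rows make up. A row lasts 1/12 s, in which the tool goes at most 41.7 mm and 7.16 degrees, less where a joint would pass 70% of its speed; a pose out of reach is approached as far as the arm can. A call with a number of a shift or a turn outside -1 to 1 is refused whole. A call with a gripper value outside its range is refused whole. The fingers move at their own pace and stop on an object; "grip_force" is the grip in N (left out, the last holds). Time passes only in rows, so rows that repeat a pose let the fingers close. It gives the time, the measured TCP pose, the force, the opening and the grip force at its end, in the units of the state.
- get_obs(): the state, without advancing time (a new reading comes with each control period).
- eyes.read_camera(name): name is "side" or "top"; returns a dict with "frame" (384x512x3 uint8, red, green, blue), "depth" (384x512 float32, m along the optical axis (not along the pixel's ray), 0 where there is no reading), "fx", "fy", "cx", "cy" (pixels), "origin" and "rotation" of the camera in the world. Camera axes: x right, y down, z forward; pixel columns grow to the right and rows downward; lengths in m; the calibration is good to about 2 mm. A picture is of the moment at which its call begins.
- env.sign_off(): hands the job in; it is judged then, once.
The state is a dict: "time_s": time; "qpos": joint angles; "joint_velocities": joint speeds; "effort": joint torques, N m; "tool_pos": TCP position; "tool_rot": TCP orientation; "force": force on the tool from outside, world axes, zero at the start; "wrist_torque": the same for the moment, N m; "grip_width": finger opening in m; "grasp_force": force on a finger pad.
Only numpy, scipy, OpenCV 4.12 (cv2) and the standard library are available. Lean on these libraries where they do the work, as an engineer would, in place of code of your own. Each camera call takes 0.05 s, during which the arm holds its last target. There are 200 camera calls.

TASK

The dial of the wire-feed remote has no marks left: turn its round knob gently anticlockwise until it comes up against its end stop, then clockwise to the fifth click from there, and leave it resting in that click. Only then push the toggle over to the far side of the box, where the aerial stands, to switch the remote on. Do not strain the knob against the stop, and leave the loose parts round the box where they lie.

Things in the scene. Friction and masses are not known exactly. Their poses are not given: they have to be found in the camera images.
- remote: grey die-cast box on magnet feet, held fast to the table; 150 mm (its x) by 240 mm (its y), panel on top at z = 66 mm; origin under its centre; its x points to the far side, where a stub aerial stands, 110 mm high, at x = 86, y = -88 mm. On the panel: knob at x = 0, y = +52 mm, toggle at x = 0, y = -70 mm
- knob_grip (a point): fixed point on the upright axis of the black ribbed knob (43 mm across, 6 to 27 mm above the panel, no mark), 21 mm above the panel. It does not turn: the knob's angle is not measured. Clicks are even, 20 to 40 degrees apart; about 0.2 N m lifts it out of one, then it pulls itself into the next. At its springy end stop it rests in a notch that counts as nought; keep below 0.6 N m there
- toggle_pivot (a point): pivot of the steel toggle, 4 mm above the panel; axes as the box's. The lever is 34 mm long, round, 7 to 10 mm thick. It swings in the box's xz plane, 0.45 rad either side of upright: off leans to the box's -x (near side), on to +x (far side). A spring carries it over once past upright; a few newtons at its tip move it
- toggle (a joint): angle of the toggle lever: 0 rad is off (leans to the near side), 0.9 rad is on (leans to the far side)
- coupon_a: bystander: flat steel coupon, 50 x 100 x 6 mm, lying flat; origin under its centre
- hex_nut: bystander: hexagon nut, 28 x 24 x 13 mm, lying flat; origin under its centre
- marker_pen: bystander: paint marker, 136 mm long, 18 mm thick, lying on its side; origin under its centre

How it is judged:
By the outcome, as a careful person would: the job done as asked, in the order asked, and still so for the second after the job is handed in, with the robot touching nothing.
It also fails if it takes over 72 s, if anything falls off the work surface, if the arm or the gripper's body presses on something with over 40 N, if the wrist force passes 120 N, or if a joint passes its speed limit or range.

## Working session

There is one attempt and no reset: what is moved stays moved. The work goes in short steps, Python scripts to look and compute and a tool call to move; the robot and the scene stay as the last step left them, time stands still between calls to the robot, and variables do not carry over. Pictures are saved under pics/ and viewed, at most 10 in all, crops included, and the job is handed in when it is done.

Besides the shell and the picture viewer there is one more tool, called after "Emit:" in YAML: its name, and indented under it one key for each argument. servo_tool: Moves the arm, as the interface text tells. Shifts and turns lie within -1 to 1; 1 stands for 300 mm of shift or pi rad of turn. Its arguments: {"type":"object","properties":{"series":{"type":"array"},"grip_force":{"type":"number"}},"required":["series"]}

```bash
ls; mkdir -p pics
python3 - <<'E'
from cell import get_obs, eyes
import cv2,numpy as np
for n in ("top","side"):
    c=eyes.read_camera(n); cv2.imwrite(f"pics/{n}0.png",cv2.resize(c["frame"][:,:,::-1],(768,576)))
    np.savez(f"{n}0.npz",**{k:v for k,v in c.items()})
    print(n,c["fx"],c["fy"],c["cx"],c["cy"],c["origin"],np.round(c["rotation"],3).tolist())
print(get_obs())
E
```

```text
pics
top 389.1711253521296 389.1711253521296 256.5487184637747 190.293737906399 [4.02584894e-01 8.28031794e-05 9.31332169e-01] [-171.886, 0.406, -89.259]
side 455.5173431820317 455.5173431820317 259.13327914799316 187.86198740514735 [ 0.23733569 -0.67710703  0.65661928] [-127.534, 1.405, -24.89]
{'time_s': 0.1, 'qpos': array([-72.35687372,  18.43494509,  -4.01548986,  83.16860962,
         1.29671328,  78.54167455,  -3.26218173]), 'joint_velocities': array([ 0.01140003, -0.19612534,  0.00614681, -0.15012725, -0.00570935,
       -0.0074635 , -0.05047929]), 'effort': array([ 4.16679604e-04, -4.92568946e+01, -4.05507199e-01, -3.13400745e+01,
       -6.42663846e-02,  3.94344761e-02,  5.65036282e-05]), 'tool_pos': array([0.18816564, 0.62164   , 0.22156328]), 'tool_rot': array([-1.79900101e+02,  7.23540748e-03,  1.63164611e+02]), 'force': array([ 0.17414137, -0.06365619, -0.22719323]), 'wrist_torque': array([-0.03284324, -0.02119906,  0.05205082]), 'grasp_force': 0.0, 'grip_width': 0.0872670177930727}
```

View pics/top0.png

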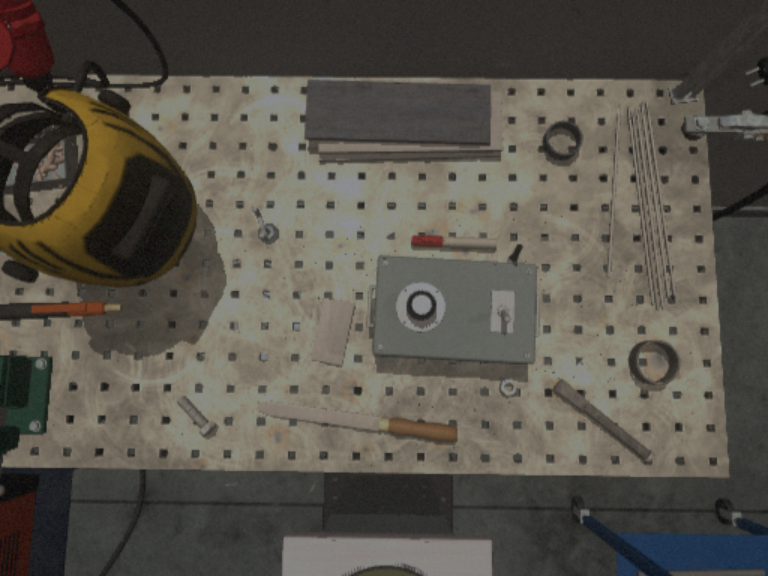

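View pics/side0.png

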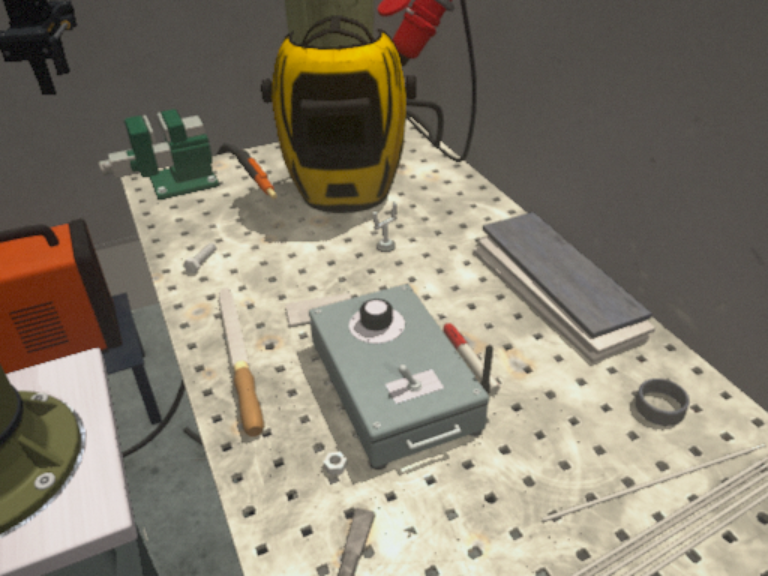

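The top view shows the grey box with corners near (379,256), (538,265), (535,362) and (374,357). The knob is at (422,304), the toggle at (504,315) and the aerial at (516,253). The marker lies behind the box, the nut at (509,387) and the coupon to the left. Next I'll work out the box pose and view an enlarged crop.

```bash
cat > h.py <<'E'
import numpy as np
from scipy.spatial.transform import Rotation as R
def rot(c): 
    r=np.asarray(c["rotation"]); return r if r.shape==(3,3) else R.from_euler("xyz",r,degrees=True).as_matrix()
def ray(c,u,v): return rot(c)@np.array([(u-c["cx"])/c["fx"],(v-c["cy"])/c["fy"],1])
def at_z(c,u,v,z):
    d=ray(c,u,v); o=np.asarray(c["origin"]); return o+d*(z-o[2])/d[2]
def proj(c,p):
    q=rot(c).T@(np.asarray(p)-c["origin"]); return np.array([c["fx"]*q[0]/q[2]+c["cx"],c["fy"]*q[1]/q[2]+c["cy"]])
E
python3 - <<'E'
from h import *
import cv2
t=dict(np.load("top0.npz")); s=dict(np.load("side0.npz"))
for u,v in [(379,256),(538,265),(535,362),(374,357)]: print(at_z(t,u/1.5,v/1.5,.066).round(4))
print("knob",at_z(t,422/1.5,304/1.5,.093).round(4),"side",at_z(s,376/1.5,308/1.5,.093).round(4))
d=t["depth"]
# panel pixels from depth: world z 
vv,uu=np.mgrid[0:384,0:512]; 
P=np.stack([(uu-t["cx"])/t["fx"],(vv-t["cy"])/t["fy"],np.ones_like(uu)],-1)*d[...,None]@rot(t).T+t["origin"]
m=((abs(P[...,2]-.066)<.008)&(uu>235)&(uu<370)&(vv>160)&(vv<250)).astype(np.uint8)
m=cv2.morphologyEx(m,cv2.MORPH_OPEN,np.ones((5,5)))
q=P[m>0][:,:2].astype(np.float32); print(len(q),np.median(P[m>0][:,2]),cv2.minAreaRect(q))
k=(P[...,2]>.086)&(P[...,2]<.1)&(uu>260)&(uu<300)&(vv>185)&(vv<220); print("knob depth",P[k].mean(0),k.sum(),np.ptp(P[k],axis=0))
a=t["frame"][155:260,235:375,::-1]; b=s["frame"][175:320,195:345,::-1]
cv2.imwrite("pics/c.png",np.hstack([cv2.resize(a,(420,315),interpolation=2),cv2.resize(b,(326,315),interpolation=2)]))
cv2.imwrite("pics/ctop.png",cv2.resize(a,None,fx=5.6,fy=5.6,interpolation=2))
cv2.imwrite("pics/cside.png",cv2.resize(b,None,fx=4,fy=4,interpolation=2))
E
```

```text
[0.5706 0.0172 0.066 ]
[ 0.5596 -0.2219  0.066 ]
[ 0.415 -0.214  0.066]
[0.4193 0.0224 0.066 ]
knob [ 0.4956 -0.0464  0.093 ] side [ 0.4956 -0.0486  0.093 ]
6730 0.0662728972691542 ((0.4929388165473938, -0.09677202999591827), (0.24011269211769104, 0.15048469603061676), 87.44916534423828)
knob depth [ 0.49469092 -0.04440068  0.09499738] 299 [0.03988004 0.04115153 0.01357876]
```

View pics/ctop.png

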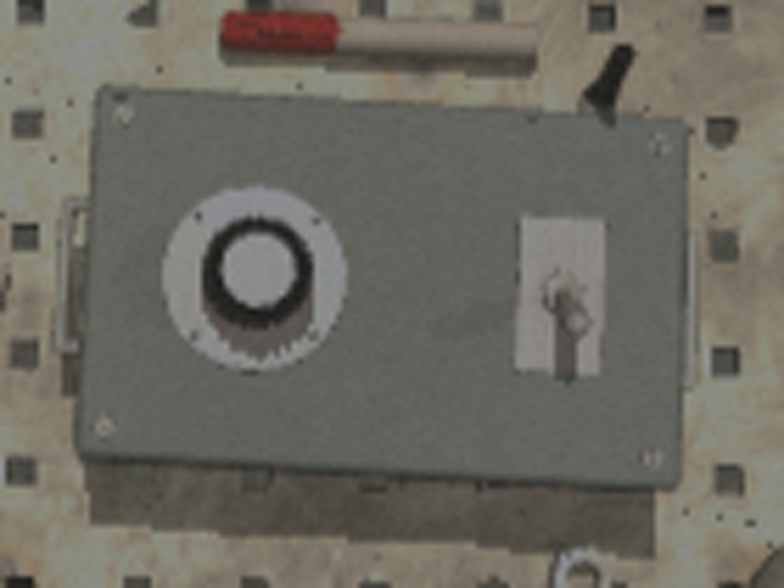

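View pics/cside.png

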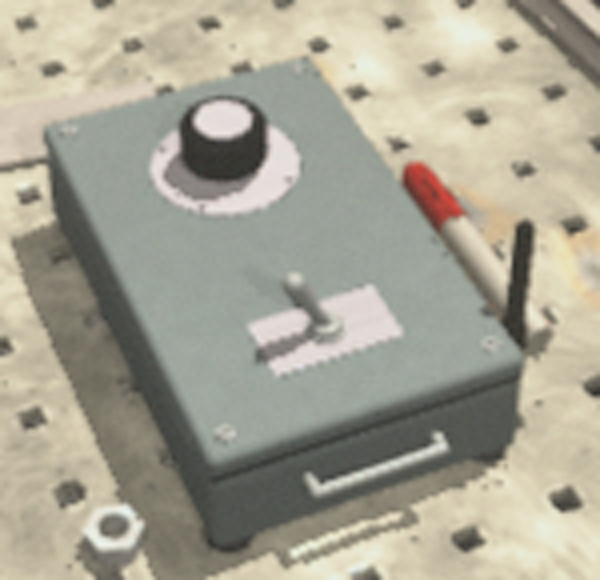

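The box is centred at (0.493, -0.097) with yaw about -2.55°. That puts the knob at about (0.495, -0.0455) and the toggle pivot at about (0.490, -0.167). I'll approach now, turning the wrist so there's room to turn the knob anticlockwise.

Emit:
servo_tool:
  series:
    - [[-0.76,-0.82,0,0,0,0.444,1],[-0.76,-0.82,0,0,0,0.444,1],[-0.76,-0.82,0,0,0,0.444,1],[-0.76,-0.82,0,0,0,0.444,1],[-0.76,-0.82,0,0,0,0.444,1],[-0.76,-0.82,0,0,0,0.444,1],[-0.76,-0.82,0,0,0,0.444,1],[-0.76,-0.82,0,0,0,0.444,1],[-0.76,-0.82,0,0,0,0.444,1],[-0.76,-0.82,0,0,0,0.444,1],[-0.76,-0.82,0,0,0,0.444,1],[-0.76,-0.82,0,0,0,0.444,1]]

```text
time_s: 1.1
tool_pos: [0.3353, 0.3202, 0.2224]
tool_rot: [-180.0, 0.0, 83.0]
force: [-0.2, 0.1, 0.2]
grip_width: 0.087
grasp_force: 0.0
```

Emit:
servo_tool:
  series:
    - [[-0.99,0.59,0,0,0,0.444,1],[-0.99,0.59,0,0,0,0.444,1],[-0.99,0.59,0,0,0,0.444,1],[-0.99,0.59,0,0,0,0.444,1],[-0.99,0.59,0,0,0,0.444,1],[-0.99,0.59,0,0,0,0.444,1],[-0.99,0.59,0,0,0,0.444,1],[-0.99,0.59,0,0,0,0.444,1],[-0.99,0.59,0,0,0,0.444,1],[-0.99,0.59,0,0,0,0.444,1],[-0.99,0.59,0,0,0,0.444,1],[-0.99,0.59,0,0,0,0.444,1]]

```text
time_s: 2.1
tool_pos: [0.476, 0.0046, 0.2222]
tool_rot: [180.0, 0.0, 3.2]
force: [-0.5, 0.0, -1.4]
grip_width: 0.0869
grasp_force: 0.0
```

```bash
python3 -c "
from cell import get_obs
o=get_obs(); print(o['qpos'].round(1),o['tool_pos'].round(4),o['tool_rot'].round(2),o['wrist_torque'].round(3))"
```

```text
[-34.7  -4.3  29.7 107.8   2.2  76.  -92.4] [0.476  0.0046 0.2222] [1.7999e+02 4.0000e-02 3.2200e+00] [-0.026  0.148 -0.004]
```

Emit:
servo_tool:
  series:
    - [[0.054,0.17,0,0,0,0.21,1],[0.054,0.17,0,0,0,0.21,1],[0.054,0.17,0.0,0,0,0.21,1],[0.054,0.17,0.1,0,0,0.21,1],[0.054,0.17,0.2,0,0,0.21,1],[0.054,0.17,0.3,0,0,0.21,1],[0.054,0.17,0.37,0,0,0.21,1],[0.054,0.17,0.42,0,0,0.21,1],[0.054,0.17,0.46,0,0,0.21,1],[0.054,0.17,0.49,0,0,0.21,1],[0.054,0.17,0.49,0,0,0.21,1],[0.054,0.17,0.49,0,0,0.21,1]]
  grip_force: 12

```text
time_s: 3.1
tool_pos: [0.4952, -0.0449, 0.0755]
tool_rot: [180.0, 0.0, -34.3]
force: [0.9, -0.4, 0.2]
grip_width: 0.0868
grasp_force: 0.0
```

```bash
cat > o.py <<'E'
from cell import get_obs
o=get_obs(); print(round(o['time_s'],2),'q7',o['qpos'][6].round(1),o['tool_pos'].round(4),o['tool_rot'].round(2),'F',o['force'].round(2),'T',o['wrist_torque'].round(3),o['grip_width'].round(4),o['grasp_force'])
E
python3 o.py
python3 - <<'E'
from cell import eyes
import cv2
f=eyes.read_camera("side")["frame"]
cv2.imwrite("pics/g1.png",cv2.resize(f[150:330,190:390,::-1],None,fx=3,fy=3))
E
```

```text
Traceback (most recent call last):
  File "o.py", line 2, in <module>
    o=get_obs(); print(round(o['time_s'],2),'q7',o['qpos'][6].round(1),o['tool_pos'].round(4),o['tool_rot'].round(2),'F',o['force'].round(2),'T',o['wrist_torque'].round(3),o['grip_width'].round(4),o['grasp_force'])
                                                                                                                                                                            ^^^^^^^^^^^^^^^^^^^^^
AttributeError: 'float' object has no attribute 'round'
```

View pics/g1.png

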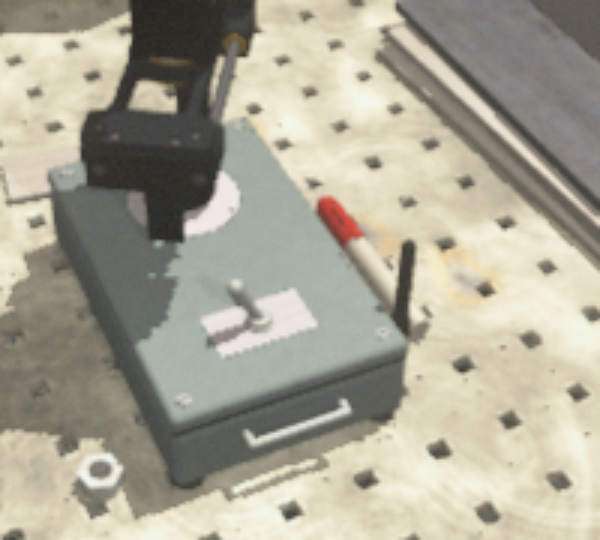

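The fingers straddle the knob, with the front one at about (165,230), and the toggle is clear. I'll close with a light grip.

Emit:
servo_tool:
  series:
    - [[0,0,0,0,0,0,0.6],[0,0,0,0,0,0,0.5],[0,0,0,0,0,0,0.4],[0,0,0,0,0,0,0.35],[0,0,0,0,0,0,0.35],[0,0,0,0,0,0,0.35],[0,0,0,0,0,0,0.35],[0,0,0,0,0,0,0.35]]
  grip_force: 12

```text
time_s: 3.82
tool_pos: [0.4956, -0.0445, 0.0756]
tool_rot: [-179.9, -0.0, -34.5]
force: [0.2, -0.1, -1.1]
grip_width: 0.0429
grasp_force: 12.0
```

```bash
sed -i "s/o\['grip_width'\].round(4)/round(o['grip_width'],4)/" o.py; python3 o.py
```

```text
3.82 q7 -117.7 [ 0.4956 -0.0445  0.0756] [-1.7994e+02 -1.0000e-02 -3.4460e+01] F [ 0.16 -0.06 -1.09] T [-0.706  0.51  -0.004] 0.0429 12.000502198934555
```

Emit:
servo_tool:
  series:
    - [[0,0,0,0,0,-0.015,0.35],[0,0,0,0,0,-0.03,0.35],[0,0,0,0,0,-0.045,0.35],[0,0,0,0,0,-0.045,0.35]]

```text
time_s: 4.15
tool_pos: [0.4958, -0.0448, 0.0756]
tool_rot: [-179.9, -0.1, -26.3]
force: [1.7, 1.3, -1.0]
grip_width: 0.0427
grasp_force: 12.0
```

```bash
python3 o.py
```

```text
4.15 q7 -109.6 [ 0.4958 -0.0448  0.0756] [-1.7995e+02 -5.0000e-02 -2.6340e+01] F [ 1.71  1.26 -0.95] T [ 0.163 -0.205 -0.292] 0.0427 11.999047100543976
```

Emit:
servo_tool:
  series:
    - [[0,0,0,0,0,-0.01,0.35],[0,0,0,0,0,-0.02,0.35],[0,0,0,0,0,-0.025,0.35],[0,0,0,0,0,-0.025,0.35]]

```text
time_s: 4.48
tool_pos: [0.4957, -0.0449, 0.0756]
tool_rot: [-180.0, -0.0, -21.9]
force: [2.3, 1.3, -2.0]
grip_width: 0.043
grasp_force: 12.0
```

```bash
python3 o.py
```

```text
4.48 q7 -105.3 [ 0.4957 -0.0449  0.0756] [-1.7997e+02 -5.0000e-02 -2.1910e+01] F [ 2.26  1.28 -1.95] T [ 0.125 -0.399 -0.144] 0.043 11.999313533306122
```

Emit:
servo_tool:
  series:
    - [[0,0,0,0,0,-0.015,0.35],[0,0,0,0,0,-0.03,0.35],[0,0,0,0,0,-0.03,0.35]]

```text
time_s: 4.73
tool_pos: [0.4957, -0.045, 0.0756]
tool_rot: [-180.0, -0.1, -16.4]
force: [1.9, 0.8, -2.1]
grip_width: 0.0424
grasp_force: 12.0
```

```bash
python3 o.py
```

```text
4.73 q7 -99.9 [ 0.4957 -0.045   0.0756] [-1.7999e+02 -5.0000e-02 -1.6450e+01] F [ 1.92  0.83 -2.12] T [ 0.062 -0.427 -0.043] 0.0424 11.998845487833023
```

Emit:
servo_tool:
  series:
    - [[0,0,0,0,0,-0.015,0.35],[0,0,0,0,0,-0.03,0.35],[0,0,0,0,0,-0.03,0.35]]

```text
time_s: 4.98
tool_pos: [0.4956, -0.0451, 0.0756]
tool_rot: [180.0, -0.0, -11.1]
force: [3.2, 0.9, -2.7]
grip_width: 0.0428
grasp_force: 12.0
```

```bash
python3 o.py
```

```text
4.98 q7 -94.6 [ 0.4956 -0.0451  0.0756] [ 1.7999e+02 -5.0000e-02 -1.1090e+01] F [ 3.24  0.86 -2.7 ] T [ 0.004 -0.46   0.132] 0.0428 11.998795866966248
```

Torque changed sign, so the knob went over a crest without slipping. Continuing.

Emit:
servo_tool:
  series:
    - [[0,0,0,0,0,-0.015,0.35],[0,0,0,0,0,-0.03,0.35],[0,0,0,0,0,-0.045,0.35],[0,0,0,0,0,-0.06,0.35],[0,0,0,0,0,-0.06,0.35]]

```text
time_s: 5.4
tool_pos: [0.4956, -0.0452, 0.0756]
tool_rot: [180.0, -0.0, -0.3]
force: [3.0, -0.3, 0.5]
grip_width: 0.0426
grasp_force: 12.0
```

```bash
python3 o.py
```

```text
5.4 q7 -84.0 [ 0.4956 -0.0452  0.0756] [ 1.7998e+02 -5.0000e-02 -3.2000e-01] F [ 2.97 -0.33  0.5 ] T [-0.183 -0.439  0.159] 0.0426 12.000273764133453
```

Emit:
servo_tool:
  series:
    - [[0,0,0,0,0,-0.015,0.35],[0,0,0,0,0,-0.03,0.35],[0,0,0,0,0,-0.045,0.35],[0,0,0,0,0,-0.045,0.35]]

```text
time_s: 5.73
tool_pos: [0.4956, -0.0453, 0.0756]
tool_rot: [180.0, -0.0, 7.7]
force: [2.8, -0.5, -1.2]
grip_width: 0.0435
grasp_force: 12.0
```

```bash
python3 o.py
```

```text
5.73 q7 -76.1 [ 0.4956 -0.0453  0.0756] [ 1.7998e+02 -5.0000e-02  7.6900e+00] F [ 2.78 -0.52 -1.23] T [-0.253 -0.641 -0.134] 0.0435 11.998870968818665
```

Emit:
servo_tool:
  series:
    - [[0,0,0,0,0,-0.015,0.35],[0,0,0,0,0,-0.03,0.35],[0,0,0,0,0,-0.045,0.35],[0,0,0,0,0,-0.055,0.35],[0,0,0,0,0,-0.055,0.35]]

```text
time_s: 6.15
tool_pos: [0.4956, -0.0455, 0.0757]
tool_rot: [180.0, -0.0, 17.6]
force: [3.7, -0.3, -2.9]
grip_width: 0.0424
grasp_force: 12.0
```

```bash
python3 o.py
```

```text
6.15 q7 -66.3 [ 0.4956 -0.0455  0.0757] [ 1.7995e+02 -4.0000e-02  1.7580e+01] F [ 3.68 -0.25 -2.85] T [-0.284 -0.538  0.021] 0.0424 11.999937146902084
```

Emit:
servo_tool:
  series:
    - [[0,0,0,0,0,-0.02,0.35],[0,0,0,0,0,-0.04,0.35],[0,0,0,0,0,-0.06,0.35],[0,0,0,0,0,-0.08,0.35],[0,0,0,0,0,-0.1,0.35],[0,0,0,0,0,-0.115,0.35],[0,0,0,0,0,-0.115,0.35]]

```text
time_s: 6.73
tool_pos: [0.4956, -0.0459, 0.0756]
tool_rot: [179.9, -0.0, 38.3]
force: [3.4, -2.2, -2.8]
grip_width: 0.0423
grasp_force: 12.0
```

```bash
python3 o.py
```

```text
6.73 q7 -45.8 [ 0.4956 -0.0459  0.0756] [ 1.7993e+02 -2.0000e-02  3.8250e+01] F [ 3.38 -2.18 -2.76] T [-0.504 -0.712 -0.141] 0.0423 11.997886598110199
```

Emit:
servo_tool:
  series:
    - [[0,0,0,0,0,-0.015,0.35],[0,0,0,0,0,-0.03,0.35],[0,0,0,0,0,-0.045,0.35],[0,0,0,0,0,-0.06,0.35],[0,0,0,0,0,-0.06,0.35]]

```text
time_s: 7.15
tool_pos: [0.4943, -0.0477, 0.0756]
tool_rot: [180.0, 0.2, 49.0]
force: [-0.1, -5.3, 0.6]
grip_width: 0.0428
grasp_force: 12.0
```

```bash
python3 o.py
```

```text
7.15 q7 -35.2 [ 0.4943 -0.0477  0.0756] [179.98   0.18  48.96] F [-0.1  -5.34  0.6 ] T [-1.337 -0.06  -0.327] 0.0428 11.999212503433228
```

Torque is -0.33 where a crest was due, so this is probably the end stop. I'll back off, release so the knob settles in its notch, then regrip and confirm.

Emit:
servo_tool:
  series:
    - [[0,0,0,0,0,0.03,0.35],[0,0,0,0,0,0.06,0.35],[0,0,0,0,0,0.085,0.35],[0,0,0,0,0,0.085,0.35],[0,0,0,0,0,0.085,0.6],[0,0,0,0,0,0.085,0.6],[0,0,0,0,0,0.085,0.6],[0,0,0,0,0,0.085,0.6]]

```text
time_s: 7.82
tool_pos: [0.495, -0.0442, 0.0754]
tool_rot: [-179.9, 0.0, 34.0]
force: [-0.6, -0.9, 0.1]
grip_width: 0.0516
grasp_force: 0.0
```

```bash
python3 o.py
```

```text
7.82 q7 -50.1 [ 0.495  -0.0442  0.0754] [-179.94    0.     33.98] F [-0.56 -0.93  0.12] T [-0.125  0.057  0.046] 0.0516 0.0
```

Emit:
servo_tool:
  series:
    - [[0,0.003,0,0,0,0,0.8],[0,0.003,0,0,0,0,0.8],[0,0.003,0,0,0,-0.44,0.8],[0,0.003,0,0,0,-0.44,0.8],[0,0.003,0,0,0,-0.44,0.8],[0,0.003,0,0,0,-0.44,0.8],[0,0.003,0,0,0,-0.44,0.8],[0,0.003,0,0,0,-0.44,0.8],[0,0.003,0,0,0,-0.44,0.8],[0,0.003,0,0,0,-0.44,0.8],[0,0.003,0,0,0,-0.44,0.8],[0,0.003,0,0,0,-0.44,0.8]]

```text
time_s: 8.82
tool_pos: [0.4957, -0.0457, 0.0755]
tool_rot: [-180.0, -0.0, 105.9]
force: [0.6, -0.3, -0.4]
grip_width: 0.0697
grasp_force: 0.0
```

Emit:
servo_tool:
  series:
    - [[0,0,0,0,0,-0.17,0.8],[0,0,0,0,0,-0.17,0.8],[0,0,0,0,0,-0.17,0.8],[0,0,0,0,0,-0.17,0.8],[0,0,0,0,0,-0.17,0.8],[0,0,0,0,0,-0.17,0.6],[0,0,0,0,0,-0.17,0.45],[0,0,0,0,0,-0.17,0.35],[0,0,0,0,0,-0.17,0.35],[0,0,0,0,0,-0.17,0.35],[0,0,0,0,0,-0.17,0.35]]
  grip_force: 14

```text
time_s: 9.73
tool_pos: [0.4963, -0.0452, 0.0756]
tool_rot: [179.9, 0.0, 136.2]
force: [0.8, 1.5, -1.7]
grip_width: 0.0425
grasp_force: 14.0
```

```bash
python3 o.py
```

```text
9.73 q7 51.1 [ 0.4963 -0.0452  0.0756] [1.7992e+02 3.0000e-02 1.3616e+02] F [ 0.83  1.55 -1.69] T [ 0.198 -0.38  -0.004] 0.0425 13.999961614608765
```

Emit:
servo_tool:
  series:
    - [[0,0,0,0,0,-0.015,0.35],[0,0,0,0,0,-0.03,0.35],[0,0,0,0,0,-0.045,0.35],[0,0,0,0,0,-0.045,0.35]]

```text
time_s: 10.07
tool_pos: [0.4963, -0.0452, 0.0756]
tool_rot: [179.9, 0.0, 144.3]
force: [1.9, 2.0, -1.9]
grip_width: 0.0431
grasp_force: 14.0
```

```bash
python3 o.py
```

```text
10.07 q7 59.1 [ 0.4963 -0.0452  0.0756] [1.7992e+02 3.0000e-02 1.4429e+02] F [ 1.9   1.95 -1.88] T [ 0.281 -0.461 -0.24 ] 0.0431 13.999371975660324
```

Emit:
servo_tool:
  series:
    - [[0,0,0,0,0,-0.012,0.35],[0,0,0,0,0,-0.025,0.35],[0,0,0,0,0,-0.025,0.35]]

```text
time_s: 10.32
tool_pos: [0.4965, -0.0453, 0.0756]
tool_rot: [179.9, 0.1, 148.7]
force: [4.0, 2.1, -3.9]
grip_width: 0.0426
grasp_force: 14.0
```

```bash
python3 o.py
```

```text
10.32 q7 63.5 [ 0.4965 -0.0453  0.0756] [1.7992e+02 6.0000e-02 1.4869e+02] F [ 4.04  2.13 -3.94] T [ 0.375 -0.747 -0.382] 0.0426 14.000376462936401
```

End stop confirmed: torque reached 0.38 N m and was still climbing, with no crest. I'll back off, let the knob settle in nought and regrip more firmly. Then I'll go one click at a time, releasing at each so the knob centres itself.

Emit:
servo_tool:
  series:
    - [[0,0,0,0,0,0.03,0.35],[0,0,0,0,0,0.06,0.35],[0,0,0,0,0,0.07,0.35],[0,0,0,0,0,0.07,0.55],[0,0,0,0,0,0.07,0.55],[0,0,0,0,0,0.07,0.55],[0,0,0,0,0,0.07,0.55],[0,0,0,0,0,0.07,0.4],[0,0,0,0,0,0.07,0.35],[0,0,0,0,0,0.07,0.35],[0,0,0,0,0,0.07,0.35],[0,0,0,0,0,0.07,0.35]]
  grip_force: 25

```text
time_s: 11.32
tool_pos: [0.4964, -0.0452, 0.0756]
tool_rot: [179.9, 0.0, 136.2]
force: [4.0, 2.6, -3.5]
grip_width: 0.0424
grasp_force: 25.0
```

Emit:
servo_tool:
  series:
    - [[0,0,0,0,0,0.025,0.35],[0,0,0,0,0,0.05,0.35],[0,0,0,0,0,0.075,0.35],[0,0,0,0,0,0.1,0.35],[0,0,0,0,0,0.125,0.35],[0,0,0,0,0,0.15,0.35],[0,0,0,0,0,0.15,0.35],[0,0,0,0,0,0.15,0.35]]

```text
time_s: 11.98
tool_pos: [0.4965, -0.0451, 0.0756]
tool_rot: [179.9, -0.0, 109.1]
force: [3.7, 2.7, -4.5]
grip_width: 0.0425
grasp_force: 25.0
```

```bash
python3 o.py
```

```text
11.98 q7 24.3 [ 0.4965 -0.0451  0.0756] [ 1.7990e+02 -2.0000e-02  1.0911e+02] F [ 3.67  2.67 -4.49] T [ 0.595 -0.883 -0.234] 0.0425 24.998262226581573
```

Emit:
servo_tool:
  series:
    - [[0,0,0,0,0,0.015,0.35],[0,0,0,0,0,0.03,0.35],[0,0,0,0,0,0.03,0.35],[0,0,0,0,0,0.03,0.35]]

```text
time_s: 12.32
tool_pos: [0.4964, -0.0451, 0.0756]
tool_rot: [179.9, -0.0, 103.8]
force: [4.5, 3.3, -3.2]
grip_width: 0.0422
grasp_force: 25.0
```

```bash
python3 o.py
```

```text
12.32 q7 19.0 [ 0.4964 -0.0451  0.0756] [179.92  -0.   103.81] F [ 4.46  3.27 -3.23] T [ 0.507 -0.784  0.155] 0.0422 24.99925196170807
```

Zero torque falls near 30.3°, so that is the pitch. I'm at click 1: release, settle, regrip, then turn 30° more.

Emit:
servo_tool:
  series:
    - [[0,0,0,0,0,-0.01,0.35],[0,0,0,0,0,-0.01,0.55],[0,0,0,0,0,-0.01,0.55],[0,0,0,0,0,-0.01,0.55],[0,0,0,0,0,-0.01,0.55],[0,0,0,0,0,-0.01,0.4],[0,0,0,0,0,-0.01,0.35],[0,0,0,0,0,-0.01,0.35],[0,0,0,0,0,-0.01,0.35],[0,0,0,0,0,-0.01,0.35]]

```text
time_s: 13.15
tool_pos: [0.4966, -0.0459, 0.0757]
tool_rot: [179.9, 0.0, 105.5]
force: [6.4, -0.1, -4.6]
grip_width: 0.0424
grasp_force: 25.0
```

Emit:
servo_tool:
  series:
    - [[0,0,0,0,0,0.025,0.35],[0,0,0,0,0,0.05,0.35],[0,0,0,0,0,0.075,0.35],[0,0,0,0,0,0.1,0.35],[0,0,0,0,0,0.125,0.35],[0,0,0,0,0,0.15,0.35],[0,0,0,0,0,0.168,0.35],[0,0,0,0,0,0.168,0.35],[0,0,0,0,0,0.168,0.35]]

```text
time_s: 13.9
tool_pos: [0.4963, -0.0459, 0.0756]
tool_rot: [179.9, -0.0, 75.4]
force: [6.0, -0.2, -3.5]
grip_width: 0.0422
grasp_force: 25.0
```

```bash
python3 o.py
```

```text
13.9 q7 -9.0 [ 0.4963 -0.0459  0.0756] [179.93  -0.    75.4 ] F [ 5.98 -0.17 -3.45] T [-0.133 -0.931 -0.009] 0.0422 24.998053908348083
```

Emit:
servo_tool:
  series:
    - [[0,0,0,0,0,0.025,0.35],[0,0,0,0,0,0.05,0.35],[0,0,0,0,0,0.075,0.35],[0,0,0,0,0,0.1,0.35],[0,0,0,0,0,0.125,0.35],[0,0,0,0,0,0.15,0.35],[0,0,0,0,0,0.168,0.35],[0,0,0,0,0,0.168,0.35],[0,0,0,0,0,0.168,0.35]]

```text
time_s: 14.65
tool_pos: [0.496, -0.0457, 0.0757]
tool_rot: [180.0, -0.0, 45.2]
force: [3.9, -0.1, -3.2]
grip_width: 0.0424
grasp_force: 25.0
```

```bash
python3 o.py
```

```text
14.65 q7 -38.9 [ 0.496  -0.0457  0.0757] [ 1.7998e+02 -3.0000e-02  4.5220e+01] F [ 3.89 -0.12 -3.18] T [-0.117 -0.794  0.044] 0.0424 24.998023509979248
```

Click 3, with torque near 0. Release and settle, then on to click 4.

Emit:
servo_tool:
  series:
    - [[0,0,0,0,0,0,0.55],[0,0,0,0,0,0,0.55],[0,0,0,0,0,0,0.55],[0,0,0,0,0,0,0.55],[0,0,0,0,0,0,0.4],[0,0,0,0,0,0,0.35],[0,0,0,0,0,0,0.35],[0,0,0,0,0,0,0.35],[0,0,0,0,0,0,0.35]]

```text
time_s: 15.4
tool_pos: [0.4956, -0.0461, 0.0755]
tool_rot: [180.0, 0.0, 45.1]
force: [0.7, -1.9, -1.2]
grip_width: 0.0425
grasp_force: 25.0
```

Emit:
servo_tool:
  series:
    - [[0,0,0,0,0,0.025,0.35],[0,0,0,0,0,0.05,0.35],[0,0,0,0,0,0.075,0.35],[0,0,0,0,0,0.1,0.35],[0,0,0,0,0,0.125,0.35],[0,0,0,0,0,0.15,0.35],[0,0,0,0,0,0.168,0.35],[0,0,0,0,0,0.168,0.35],[0,0,0,0,0,0.168,0.35]]

```text
time_s: 16.15
tool_pos: [0.4953, -0.0456, 0.0755]
tool_rot: [-180.0, 0.0, 14.9]
force: [-1.3, -0.3, 0.5]
grip_width: 0.0426
grasp_force: 25.0
```

```bash
python3 o.py
```

```text
16.15 q7 -68.8 [ 0.4953 -0.0456  0.0755] [-1.7997e+02  4.0000e-02  1.4930e+01] F [-1.33 -0.3   0.5 ] T [0.007 0.434 0.06 ] 0.0426 24.999568462371826
```

Click 4. Now the fifth.

Emit:
servo_tool:
  series:
    - [[0,0,0,0,0,0.025,0.35],[0,0,0,0,0,0.05,0.35],[0,0,0,0,0,0.075,0.35],[0,0,0,0,0,0.1,0.35],[0,0,0,0,0,0.125,0.35],[0,0,0,0,0,0.15,0.35],[0,0,0,0,0,0.166,0.35],[0,0,0,0,0,0.166,0.35],[0,0,0,0,0,0.166,0.35]]

```text
time_s: 16.9
tool_pos: [0.4954, -0.045, 0.0755]
tool_rot: [-180.0, 0.1, -14.9]
force: [-1.8, 1.2, 1.5]
grip_width: 0.0421
grasp_force: 25.0
```

```bash
python3 o.py
```

```text
16.9 q7 -98.3 [ 0.4954 -0.045   0.0755] [-1.7995e+02  6.0000e-02 -1.4890e+01] F [-1.82  1.18  1.52] T [ 0.523  0.555 -0.004] 0.0421 24.99976247549057
```

Fifth click, zero torque, and 151° in all, which is 5 × 30.2. Opening and lifting clear.

Emit:
servo_tool:
  series:
    - [[0,0,0,0,0,0,0.85],[0,0,0,0,0,0,0.85],[0,0,0,0,0,0,0.85],[0,0,0,0,0,0,0.85],[0,0,0,0,0,0,0.85],[0,0,0,0,0,0,0.85],[0,0,-0.1,0,0,0,0.85],[0,0,-0.2,0,0,0,0.85],[0,0,-0.3,0,0,0,0.85],[0,0,-0.3,0,0,0,0.5],[0,0,-0.3,0,0,0,0],[0,0,-0.3,0,0,0,0]]

```text
time_s: 17.9
tool_pos: [0.4954, -0.0457, 0.165]
tool_rot: [-180.0, 0.0, -15.0]
force: [-0.3, 0.1, 0.0]
grip_width: 0.061
grasp_force: 0.0
```

```bash
python3 o.py
python3 - <<'E'
from h import *
import cv2
t=dict(np.load("top0.npz")); s=dict(np.load("side0.npz"))
# toggle tip: from cside (295,278)/4+offset ; ctop tip (577,320)/5.6+offset
print(at_z(s,195+295/4,175+278/4,.100).round(4), at_z(t,235+577/5.6,155+320/5.6,.100).round(4))
a=np.radians(-2.55); X=np.array([np.cos(a),np.sin(a)]);Y=np.array([-np.sin(a),np.cos(a)])
c=np.array([.4929,-.0968]); pv=c-.070*Y; print("pivot",pv,"tip",pv-.0148*X,"tip on",pv+.0148*X,"aerial",c+.086*X-.088*Y)
E
```

```text
17.9 q7 -101.8 [ 0.4954 -0.0457  0.165 ] [-1.7999e+02  3.0000e-02 -1.5050e+01] F [-0.35  0.14  0.04] T [-0.035  0.186 -0.006] 0.061 0.0
[ 0.4773 -0.1669  0.1   ] [ 0.4759 -0.1673  0.1   ]
pivot [ 0.48978562 -0.16673068] tip [ 0.47500027 -0.16607221] tip on [ 0.50457096 -0.16738915] aerial [ 0.57489961 -0.1885391 ]
```

Emit:
servo_tool:
  series:
    - [[-0.06,0.427,0,0,0,-0.069,0],[-0.06,0.427,0,0,0,-0.069,0],[-0.06,0.427,0,0,0,-0.069,0],[-0.06,0.427,0,0,0,-0.069,0],[-0.06,0.427,0,0,0,-0.069,0],[-0.06,0.427,0,0,0,-0.069,0],[-0.06,0.427,0.08,0,0,-0.069,0],[-0.06,0.427,0.15,0,0,-0.069,0],[-0.06,0.427,0.2,0,0,-0.069,0],[-0.06,0.427,0.243,0,0,-0.069,0],[-0.06,0.427,0.243,0,0,-0.069,0],[-0.06,0.427,0.243,0,0,-0.069,0]]
  grip_force: 5

```text
time_s: 18.9
tool_pos: [0.4448, -0.1632, 0.0917]
tool_rot: [180.0, 0.2, -2.5]
force: [1.0, -0.6, -0.1]
grip_width: 0.0001
grasp_force: 0.0
```

```bash
python3 o.py
python3 - <<'E'
from cell import eyes
import cv2
f=eyes.read_camera("side")["frame"]
cv2.imwrite("pics/t1.png",cv2.resize(f[150:330,190:390,::-1],None,fx=3,fy=3))
E
```

```text
18.9 q7 -73.1 [ 0.4448 -0.1632  0.0917] [ 1.7999e+02  1.5000e-01 -2.4900e+00] F [ 1.01 -0.64 -0.06] T [-0.102  0.181 -0.01 ] 0.0001 0.0
```

View pics/t1.png

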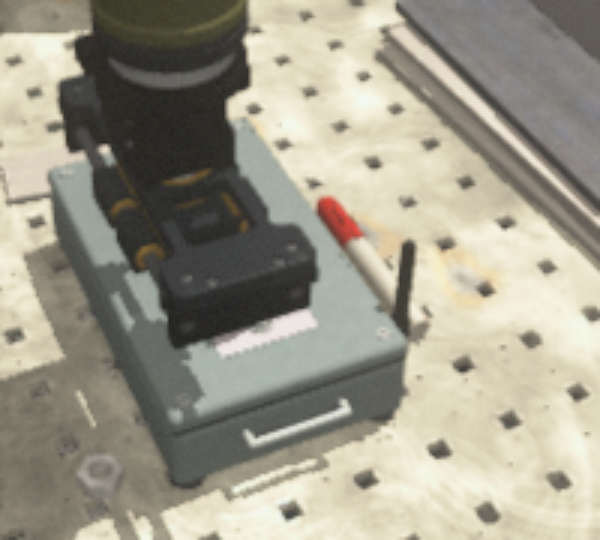

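The closed fingers are on the near side of the toggle, with nothing else touched. Pushing across now.

Emit:
servo_tool:
  series:
    - [[0.02,0.003,0,0,0,0,0],[0.04,0.003,0,0,0,0,0],[0.055,0.003,0,0,0,0,0],[0.07,0.003,0,0,0,0,0],[0.08,0.003,0,0,0,0,0],[0.09,0.003,0,0,0,0,0],[0.1,0.003,0,0,0,0,0],[0.11,0.003,0,0,0,0,0],[0.12,0.003,0,0,0,0,0],[0.132,0.003,0,0,0,0,0],[0.132,0.003,0,0,0,0,0]]

```text
time_s: 19.87
tool_pos: [0.4858, -0.1674, 0.0928]
tool_rot: [180.0, -0.1, -2.6]
force: [0.4, 0.0, -0.3]
grip_width: 0.0003
grasp_force: 0.0
```

Emit:
servo_tool:
  series:
    - [[-0.05,0,0,0,0,0,0],[-0.1,0,0,0,0,0,0],[-0.1,0,-0.1,0,0,0,0],[-0.1,0,-0.2,0,0,0,0],[-0.1,0,-0.3,0,0,0,0],[-0.1,0.3,-0.4,0,0,0,0],[-0.1,0.5,-0.4,0,0,0,0],[-0.1,0.7,-0.4,0,0,0,0],[-0.1,0.7,-0.4,0,0,0,0],[-0.1,0.7,-0.4,0,0,0,0],[-0.1,0.7,-0.4,0,0,0,0]]

```text
time_s: 20.78
tool_pos: [0.442, -0.3845, 0.2134]
tool_rot: [179.6, 0.0, -3.2]
force: [-1.5, 0.1, 0.7]
grip_width: 0.0005
grasp_force: 0.0
```

```bash
python3 o.py
python3 - <<'E'
from cell import eyes
import cv2,numpy as np
f=eyes.read_camera("top")["frame"][155:260,235:375,::-1]; s=eyes.read_camera("side")["frame"][175:320,195:345,::-1]
cv2.imwrite("pics/t2.png",np.hstack([cv2.resize(f,(460,345)),cv2.resize(s,(338,345))]))
E
```

```text
20.78 q7 -45.3 [ 0.442  -0.3845  0.2134] [ 1.7957e+02  4.0000e-02 -3.1700e+00] F [-1.46  0.07  0.74] T [-0.043  0.274 -0.03 ] 0.0005 0.0
```

View pics/t2.png

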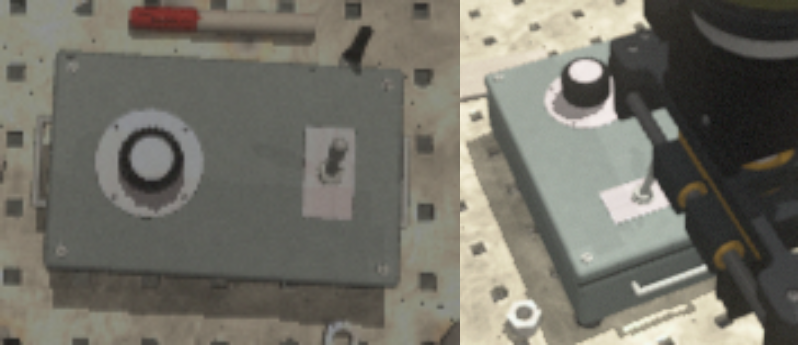

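The toggle now leans to the far side: its tip is at (338,145) and its base at (328,172) in the left crop. The nut, pen and box haven't moved, and the arm is clear. Handing in.

```bash
python3 -c "
from cell import env
print(env.sign_off())"
```

```text
the job is handed in; nothing more can be done
None
```

The knob was turned anticlockwise to its end stop (highest torque read 0.38 N m), then left resting in the fifth click clockwise. After that the toggle was pushed over to the far (on) side, which the last picture confirms, and the job was handed in with the arm clear; no result came back.

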